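Stir the polishing cup and seat its bayonet collar

ROBOT

A 6-joint arm with a two-finger parallel gripper is mounted at the origin on the work surface. World frame = base frame: x ahead of the robot, y to its left, z up, the work surface at z = 0. Lengths are in m, angles in rad, forces in N, time in s.
With the tool pointing down it reaches from about 0.225 to 0.875 m from the base axis. Payload 3.4 kg.
Tool frame: the origin (TCP) lies between the finger pads; the fingertips stand 8 mm ahead of it and the grasp point (between the pads) lies 11 mm behind it; z points along the fingers, y is the line along which they close (so a half turn about z gives the same grasp; the last joint's range is limited). The gripper opens to 85 mm and grips with 20 to 120 N. Pads are 22 mm wide; open, the fingers measure 114 mm over their backs; the gripper's body (76 mm by 85 mm) begins 54 mm behind the grasp point. The pads swing forward as they close: fully open they stand 13 mm farther back than shut.
Start: joints at [-1.255, 0.276, 1.505, -0, 1.361, -0.121], TCP at [0.243, -0.521, 0.239] pointing down, gripper open.
Joint ranges: [-2.89, 2.89], [-0.75, 2.08], [0.22, 2.7], [-1.18, 4.32], [0.11, 2.71], [-2.7, 2.7]. Speed limits (rad/s): [2.57, 2.57, 3.14, 3.14, 3.14, 3.14].

INTERFACE

Orientations are given as a unit quaternion [w, x, y, z].
In Python, from rig import manip, optics, finder gives the robot as it stands.
- The arm moves only by the tool servo_tool, never from a script. Its argument "increments" is a list of rows, each a list of 7 numbers: the shift along the tool's x, y, z in cm, then the turn, a rotation vector about the tool's x, y, z in degrees, then the closure, from -1 (fully open) to 1 (shut). In form: [[x, y, z, rx, ry, rz, gripper], ...]. A call has exactly 5 rows; each row shifts and turns the commanded pose from where the row before left it, along the tool's axes as they then stand; what a row does not reach is not made up. A row lasts 1/10 s, in which the tool goes at most 50 mm and 8.59 degrees, less where a joint would pass 70% of its speed; a pose out of reach is approached as far as the arm can. A call is refused whole if a number of a shift passes 5 or a number of a turn 8.59, either way. A call with a gripper value outside its range is refused whole. The fingers move at their own pace and stop on an object; "squeeze" is the grip in N (left out, the last holds). Time passes only in rows, so rows that do not move let the fingers close, or fill a call up. It gives the time, the measured TCP pose, the force, the opening and the grip force at its end, in the units of the state.
- manip.get_state(): the state, without advancing time (a new reading comes with each control period).
- optics.get_image(name): name is "scene" or "side" or "wrist"; returns the picture (480x640x3 uint8, red, green, blue); there is no depth.
- optics.get_calibration(name): a dict with "fov_y" (degrees; the focal length in pixels is half the picture's height over the tangent of half this angle, whatever the lens; pixels are square), "cx", "cy" (the principal point, pixels), "world_to_cam" (4x4, takes a point from world to camera coordinates). Camera axes: x right, y down, z forward; pixel columns grow to the right and rows downward; lengths in m; the calibration is good to about 2 mm. A picture is of the moment at which its call begins: read the wrist's pose just before it. get_calibration takes no time and is no camera call; for the wrist camera it gives the pose at the moment of the call.
- manip.sign_off(): hands the job in; it is judged then, once.
Trained networks look in the newest picture that a camera, given by its name, has taken for a name from the list of things; names that differ only in an ending like _2 or _b are one class to them, and where a whole thing is asked for, a point or a joint stands for the part that bears it (a point fixed in the world has none). Each returns a list of dicts, best first, with "p" (0 to 1); they miss things now and then, are a little off and sometimes report something else, mostly with a low value. They report only what shows in the picture. A call takes as long as a camera call. They do not tell look-alikes from the thing itself.
- finder.silhouettes(label, camera): "region" (480x640 bool, what is visible of it) and "box" ([centre column, centre row, width, height] in pixels, round what is visible of it).
- finder.tip_of(label, camera): "at" ([column, row] in pixels: a listed point, or the origin of a listed thing).
The state is a dict: "clock": time; "qpos": joint angles; "qd": joint speeds; "effort": joint torques, N m; "position": TCP position; "ee_rot": TCP orientation; "contact_force": force on the tool from outside, world axes, zero at the start; "moment": the same for the moment, N m; "width": finger opening in m; "gripper_force": force on a finger pad.
Only numpy, scipy, OpenCV 4.12 (cv2) and the standard library are available. Lean on these libraries where they do the work, as an engineer would, in place of code of your own. Each camera call takes 0.05 s, during which the arm holds its last target. There are 200 camera calls.

TASK

Take the wooden rod, stir the brass beads in the polishing cup round with it so that most of them change place, and stand the rod back in its block. Then turn the knurled collar round the cup until its hidden keyways drop over the pins, and push it fully home against its spring. Finish while still holding it pushed home with the gripper; keep all beads in the cup and leave the offcut, jar and parcel where they are.

Things in the scene. Friction and masses are not known exactly. Their poses are not given: they have to be found in the camera images.
- cup_rim (a point): Centre of the polishing cup's mouth, z up (lengths in mm). Fixed machine: white housing 150 x 125, 34 high, with a steel post carrying a round steel cup, outer diameter 45, inner 41; inner floor 39 below this point, the mouth 102 above the table. Four beads lie in it in one layer. Hidden on its outside: three fixed pins, 120 degrees apart, on which the collar rests at first
- collar: Loose knurled aluminium collar round the cup: outer diameter 65, height 30, bore 47, about 0.15 kg; origin at its centre, half-way up, z up. Its centre is 17 mm below the cup's mouth at the start (resting on the pins), 22 when it has dropped onto the spring ring, 27 when home on the shoulder. Grip it from above across its diameter, any way round; there is free space beside and below it
- collar_foot (a point): Centre of the collar's underside. Three keyways 13 mm wide are hidden inside its lower half; nothing outside shows where. Turned clockwise seen from above by 20 to 70 degrees (differs each time) under a light push of 3 to 8 N, it drops over the pins, within a window about 12 degrees wide; so turn in steps of 5 degrees, push again after each and see whether it sinks
- shoulder (a point): Centre of the post's flat top (diameter 57 mm), 42 mm below the cup's mouth; the collar's underside rests on it when home. Below it the post and ring are slimmer than the collar for 16 mm
- spring_ring (a joint): Travel (m) of the rubber ring (diameter 63 mm) sprung upwards round the post, whose top stands 5 mm above the shoulder at 0. 0: up; 0.005: the collar is home. It pushes up with 2 N at first and 5 N when the collar is home, and lifts the collar again if it is let go
- rod_grip (a point): Centre of the stirring rod's wooden handle, z up along the rod: cylinder, diameter 20 mm, length 50 mm. Below it a thin dowel, diameter 7 mm, length 70 mm. At the start it hangs upright in the stand, the handle's flat lower end resting on the block. About 0.045 kg
- rod_tip (a point): Lower end of the rod's dowel, 95 mm below the handle's centre
- stand_hole (a point): Centre of the mouth of the square upright hole (14 mm wide, right through) in the top of the rod's stand: a fixed wooden block 75 x 75 x 85 mm high; z up. With the rod in place the handle's centre is 25 mm above this point
- bead0_center (a point): Centre of a loose solid smooth brass bead, diameter 12 mm, 10 g, in the cup; at the start the four lie side by side in an arc along the wall, centres 14 from the axis, and leave nearly half of the round free, where the rod can go down (13 from the axis) and sweep round along the wall, pushing them ahead. Lengths in mm
- bead1_center (a point): Centre of a loose solid smooth brass bead, diameter 12 mm, 10 g, in the cup
- bead2_center (a point): Centre of a loose solid smooth brass bead, diameter 12 mm, 10 g, in the cup
- bead3_center (a point): Centre of a loose solid smooth brass bead, diameter 12 mm, 10 g, in the cup
- offcut: Bystander, to be left alone: dark wood offcut, a block 60 x 45 x 35 high; origin under its centre (mm)
- jar: Bystander, to be left alone: amber glass jar with metal cap, diameter 52, height 60; origin under its centre (mm)
- parcel: Bystander, to be left alone: cardboard parcel 40 x 130 x 40 high; origin under its centre (mm)
Things that resemble listed ones, but are neither listed nor needed, are in the scene too. Leave any black look-alike of the part that bears rod_grip alone.

How it is judged:
On the way, in this order (a step that is already met when the one before it is completed fails the run):
1. with the rod's tip in the cup, at least three of the four beads lie more than 8 mm from where they began (horizontal distance between rod_tip and cup_rim below 0.02 m and z of rod_tip in the frame of cup_rim below -0.02 m and (distance of each of bead0_center, bead1_center, bead2_center from where it was at the start of the episode above 0.008 m or distance of each of bead0_center, bead1_center, bead3_center from where it was at the start of the episode above 0.008 m or distance of each of bead0_center, bead2_center, bead3_center from where it was at the start of the episode above 0.008 m or distance of each of bead1_center, bead2_center, bead3_center from where it was at the start of the episode above 0.008 m)), for 0.1 s.
2. the rod stands in its block again (horizontal distance between each of rod_grip, rod_tip and stand_hole below 0.01 m and z of rod_grip in the frame of stand_hole below 0.031 m and angle between rod_grip's own z axis and vertical below 0.2 rad), for 0.2 s.
3. the collar has dropped over the pins (z of collar in the frame of cup_rim below -0.0205 m), for 0.1 s.
At the end, for the whole second after the job is handed in: Collar held home by the fingers (over 1.5 N): its centre over 25.2 mm below the cup's mouth (home: 27), within 4 mm of its axis, tilt under 0.1 rad. Rod in its block: handle centre and tip within 10 mm of the hole's axis, seated within 6 mm, tilt under 0.2 rad. All beads in the cup (all of step 2 and z of collar in the frame of cup_rim below -0.0252 m and horizontal distance between collar and cup_rim below 0.004 m and angle between collar's own z axis and vertical below 0.1 rad and contact force between the fingers and collar above 1.5 N and horizontal distance between each of bead0_center, bead1_center, bead2_center, bead3_center and cup_rim below 0.02 m); the arm keeps its last pose, push and grip.
It fails at once if a bead leaves the cup (horizontal distance between any of bead0_center, bead1_center, bead2_center, bead3_center and cup_rim above 0.03 m).
It fails at once if a bystander is shifted by more than 30 mm (distance of any of offcut, jar, parcel from where it was at the start of the episode above 0.03 m).
It also fails if it takes over 72 s, if anything falls off the work surface, if the arm or the gripper's body presses on something with over 40 N, if the wrist force passes 120 N, or if a joint passes its speed limit or range.

## Working session

There is one attempt and no reset: what is moved stays moved. The work goes in short steps, Python scripts to look and compute and a tool call to move; the robot and the scene stay as the last step left them, time stands still between calls to the robot, and variables do not carry over. Pictures are saved under pics/ and viewed, at most 10 in all, crops included, and the job is handed in when it is done.

Besides the shell and the picture viewer there is one more tool, called in YAML: its name, and indented under it one key for each argument. servo_tool: Moves the arm, as the interface text tells. Its arguments: {"type":"object","properties":{"increments":{"type":"array","items":{"type":"array","items":{"type":"number"}}},"squeeze":{"type":"number"}},"required":["increments"]}

```bash
mkdir -p pics; ls; cat > h.py <<'E'
import numpy as np, cv2, json
from rig import manip, optics, finder
def ray(cal,uv):
    f=240/np.tan(np.radians(cal["fov_y"])/2)
    M=np.array(cal["world_to_cam"]);R=M[:3,:3];t=M[:3,3]
    d=R.T@np.array([(uv[0]-cal["cx"])/f,(uv[1]-cal["cy"])/f,1]);return -R.T@t,d
def atz(cal,uv,z):
    o,d=ray(cal,uv);return o+d*(z-o[2])/d[2]
def proj(cal,p):
    f=240/np.tan(np.radians(cal["fov_y"])/2)
    M=np.array(cal["world_to_cam"]);q=M[:3,:3]@np.array(p)+M[:3,3]
    return np.array([cal["cx"]+f*q[0]/q[2],cal["cy"]+f*q[1]/q[2]])
def tri(rs):
    A=0;b=0
    for o,d in rs:
        d=d/np.linalg.norm(d);P=np.eye(3)-np.outer(d,d);A=A+P;b=b+P@o
    return np.linalg.solve(A,b)
def st():
    s=manip.get_state()
    for k in("clock","qpos","position","ee_rot","contact_force","width","gripper_force"):print(k,np.round(s[k],4))
E
python3 - <<'E'
from h import *
st()
ims=[]
for c in("scene","side"):
    im=optics.get_image(c);ims.append(im);cal=optics.get_calibration(c)
    o,_=ray(cal,(0,0));print(c,np.round(o,3),cal["fov_y"])
    for l in("cup_rim","collar","rod_grip","rod_tip","stand_hole","bead0_center","offcut","jar","parcel"):
        print(l,[(np.round(r["at"],1).tolist(),round(r["p"],2)) for r in finder.tip_of(l,c)[:5]])
    cv2.imwrite(f"pics/{c}.png",im[:,:,::-1])
E
```

```text
pics
clock 0.0
qpos [-1.255   0.2766  1.5062  0.      1.3607 -0.121 ]
position [ 0.2431 -0.5205  0.2384]
ee_rot [-9.000e-04  9.762e-01  2.167e-01 -1.000e-04]
contact_force [-0.0158  0.4637 -0.7356]
width 0.0851
gripper_force 0.0
scene [ 1.084 -0.191  0.53 ] 51.26379647081798
cup_rim [([410.6, 199.9], 0.83)]
collar [([411.1, 206.9], 0.67)]
rod_grip [([186.9, 215.4], 0.97), ([246.6, 291.3], 0.92), ([155.9, 251.3], 0.72), ([205.0, 299.8], 0.63), ([228.5, 236.9], 0.6)]
rod_tip [([171.1, 301.4], 0.68), ([254.3, 337.8], 0.61), ([207.5, 399.1], 0.19)]
stand_hole [([410.5, 207.7], 0.64), ([226.8, 247.6], 0.57)]
bead0_center []
offcut [([390.2, 341.3], 0.71), ([224.1, 237.8], 0.45)]
jar [([306.2, 226.6], 0.91)]
parcel [([207.2, 403.4], 0.92)]
side [0.387 0.484 0.591] 54.38935573657677
cup_rim [([298.3, 337.2], 0.92)]
collar [([299.3, 344.4], 0.94)]
rod_grip [([411.9, 208.5], 0.86), ([355.1, 203.7], 0.83), ([377.6, 179.1], 0.77), ([300.7, 200.6], 0.6), ([309.3, 183.5], 0.59)]
rod_tip [([309.1, 224.3], 0.92), ([405.5, 250.1], 0.86), ([303.9, 241.6], 0.82), ([298.3, 344.7], 0.5), ([275.5, 208.0], 0.17)]
stand_hole [([356.1, 215.1], 0.55)]
bead0_center [([305.0, 342.2], 0.47), ([402.7, 332.0], 0.36)]
offcut [([227.1, 298.3], 0.9), ([294.6, 339.7], 0.7)]
jar [([402.3, 333.8], 0.98), ([294.4, 338.5], 0.6), ([275.7, 211.1], 0.46)]
parcel [([275.0, 208.5], 0.82)]
```

View pics/scene.png

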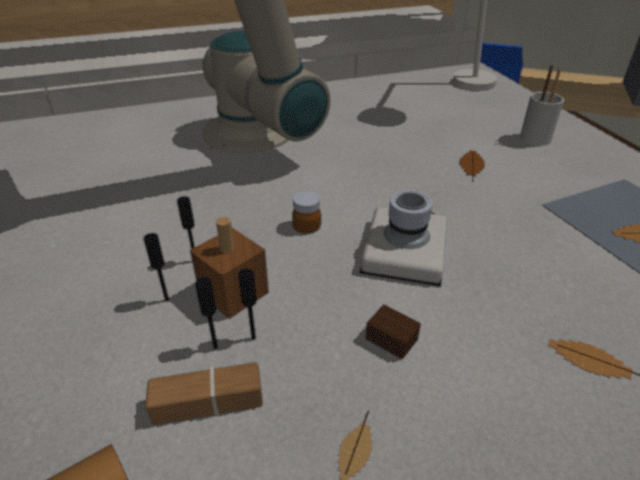

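View pics/side.png

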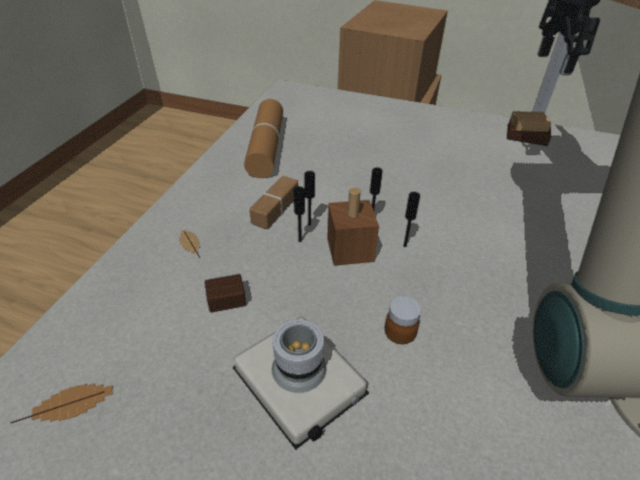

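The scene shows the wooden rod handle at (225,235) standing in its block (228,270). Four black look-alikes surround it at (186,212), (153,250), (206,297) and (248,287). The cup is at (410,205). In the side view the rod is at (355,203), the black ones at (310,184), (299,200), (377,180) and (412,206), and the cup at (298,345). I choose the light wooden one.

```bash
python3 - <<'E'
from h import *
C={c:optics.get_calibration(c) for c in("scene","side")}
def T(a,b):
    p=tri([ray(C["scene"],a),ray(C["side"],b)]);return np.round(p,4),np.round(proj(C["scene"],p)-a,1),np.round(proj(C["side"],p)-b,1)
print("rim",T((410.6,199.9),(298.3,337.2)))
print("rod",T((224.5,236),(355,203)))
print("hole",T((226.8,247.6),(356.1,215.1)))
for n,a,b in(("k1",(186.9,212),(377,179)),("k2",(154,250),(309.5,183)),("k2b",(154,250),(300,200)),("k3",(205,298),(299,200)),("k4",(248,288),(412,207)),("k1b",(187,212),(412,207)),("k4b",(248,288),(300,200)),("k2c",(154,250),(377,179)),("k3b",(205,298),(310,184))):print(n,*T(a,b))
print("jar",T((306.2,226.6),(402.3,333.8)),"off",T((390,341),(227,298)))
# silhouettes of rod: pick wooden
for c,uv in(("scene",(224,236)),("side",(355,203))):
    for r in finder.silhouettes("rod_grip",c): print(c,np.round(r["box"],1),round(r["p"],2))
    for r in finder.silhouettes("collar",c): print(c,"collar",np.round(r["box"],1),round(r["p"],2))
a=cv2.imread("pics/scene.png")[190:360,120:290];b=cv2.imread("pics/side.png")[150:280,280:430]
cv2.imwrite("pics/crop.png",np.hstack([cv2.resize(a,(390,390),interpolation=2),cv2.resize(b,(400,390),interpolation=2)]))
E
```

```text
rim (array([0.5211, 0.1485, 0.1024]), array([-0.1, -0.1]), array([-0.2,  0.1]))
rod (array([ 0.5266, -0.14  ,  0.1087]), array([-0.3, -0.3]), array([-0.2,  0.2]))
hole (array([ 0.5225, -0.1387,  0.0846]), array([-0.3, -0.2]), array([-0.2,  0.2]))
k1 [ 0.5    -0.1814  0.1391] [0.7 0.7] [ 0.5 -0.6]
k2 [ 0.6045 -0.2038  0.1281] [27.1 21.1] [ 13.9 -17.5]
k2b [ 0.6072 -0.1913  0.1151] [39.5 28.2] [ 19.7 -25.1]
k3 [ 0.6279 -0.1722  0.081 ] [10.6  7.9] [ 6.3 -6.2]
k4 [ 0.4806 -0.152   0.0464] [-32.4 -35.8] [-33.   25.6]
k1b [ 0.4336 -0.1808  0.0957] [0.1 0.1] [ 0.1 -0.1]
k4b [ 0.6239 -0.1304  0.0962] [-1.  -0.8] [-0.7  0.6]
k2c [ 0.5111 -0.2358  0.0985] [-1.1 -1. ] [-0.7  0.8]
k3b [ 0.6238 -0.1835  0.0955] [-0.7 -0.6] [-0.5  0.4]
jar (array([ 0.3985,  0.0164, -0.0032]), array([-0.3, -0.3]), array([-0.4,  0.3])) off (array([0.6888, 0.0438, 0.001 ]), array([-0.4, -0.2]), array([-0.3,  0.2]))
scene [158.3 267.4  29.5  66.7] 0.97
scene [246.8 304.5  17.2  72.4] 0.88
scene [207.6 313.1  22.8  73.1] 0.78
scene [225.4 236.2  19.4  34.7] 0.75
scene [186.4 225.   17.9  46.8] 0.73
scene collar [412.3 208.2  44.8  35.1] 0.94
side [295.2 213.3  11.5  52.7] 0.87
side [310.1 195.6  10.8  54.9] 0.87
side [410.4 220.4  18.4  60. ] 0.76
side [374.9 187.5  13.5  41. ] 0.71
side [353.1 201.3   8.5  29.8] 0.69
side collar [298.9 346.9  52.9  55.1] 0.77
```

View pics/crop.png

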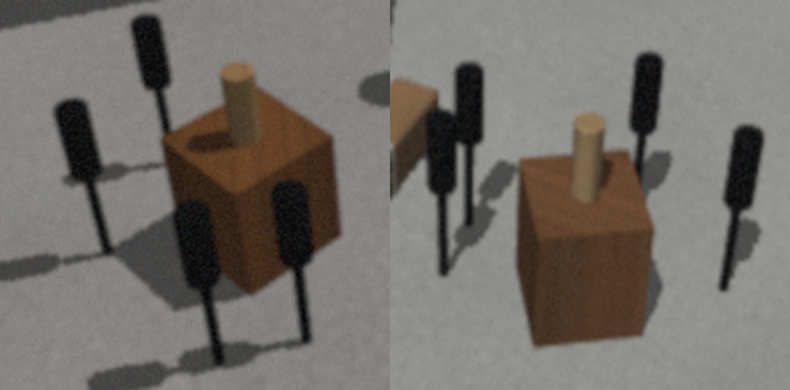

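The crop shows the wooden rod in the block, with the four black dummies standing free around it, about 100 mm away. The choice holds. I'm moving over it and keeping the current yaw, since the finger axis clears the dummies.

servo_tool:
  increments:
    - [4.15, -2.27, 0, 0, 0, 0, -1]
    - [4.15, -2.27, 0, 0, 0, 0, -1]
    - [4.15, -2.27, 0, 0, 0, 0, -1]
    - [4.15, -2.27, 0, 0, 0, 0, -1]
    - [4.15, -2.27, 0, 0, 0, 0, -1]

```text
clock: 1.7
position: [0.3841, -0.3289, 0.2395]
ee_rot: [0.0, 0.976, 0.216, 0.0]
contact_force: [0.1, -0.5, -0.1]
width: 0.0851
gripper_force: 0.0
```

servo_tool:
  increments:
    - [4.15, -2.27, 0, 0, 0, 0, -1]
    - [4.15, -2.27, 0, 0, 0, 0, -1]
    - [4.15, -2.27, 0, 0, 0, 0, -1]
    - [4.15, -2.27, 0, 0, 0, 0, -1]
    - [4.15, -2.27, 0, 0, 0, 0, -1]

```text
clock: 2.2
position: [0.5242, -0.1381, 0.2395]
ee_rot: [0.0, 0.976, 0.217, 0.0]
contact_force: [1.3, -0.6, -0.1]
width: 0.0856
gripper_force: 0.0
```

```bash
python3 - <<'E'
from h import *
st()
cal=optics.get_calibration("wrist");im=optics.get_image("wrist");cv2.imwrite("pics/w1.png",im[:,:,::-1])
print(np.round(ray(cal,(0,0))[0],3),cal["fov_y"])
for l,z in(("rod_grip",.11),("stand_hole",.085)):
    for r in finder.tip_of(l,"wrist"):print(l,np.round(r["at"],1),round(r["p"],2),np.round(atz(cal,r["at"],z),4))
for r in finder.silhouettes("rod_grip","wrist"):print(np.round(r["box"],1),round(r["p"],2))
print(proj(cal,(.523,-.139,.135)),proj(cal,(.523,-.139,.085)))
E
```

```text
clock 2.2
qpos [-3.8580e-01  2.2580e-01  1.5741e+00 -3.0000e-04  1.3409e+00  7.4820e-01]
position [ 0.5242 -0.1381  0.2395]
ee_rot [3.000e-04 9.762e-01 2.167e-01 2.000e-04]
contact_force [ 1.2738 -0.5924 -0.0772]
width 0.0856
gripper_force 0.0
[ 0.585 -0.11   0.374] 69.90450762187771
rod_grip [320.2 337.8] 0.95 [ 0.4425 -0.179   0.11  ]
rod_grip [422.7 141.5] 0.92 [ 0.6218 -0.1785  0.11  ]
rod_grip [321.6 230. ] 0.89 [ 0.5294 -0.1394  0.11  ]
rod_grip [414.  287.2] 0.85 [ 0.5178 -0.2293  0.11  ]
rod_grip [362.9 106.7] 0.72 [ 0.6246 -0.1275  0.11  ]
stand_hole [321.9 216.9] 0.95 [ 0.5347 -0.1375  0.085 ]
[322.2 327.8  25.7  70.1] 0.95
[322.4 230.6  31.5  39.3] 0.92
[418.4 140.2  53.3  26.7] 0.75
[367.1 107.4  36.4  35.8] 0.66
[410.3 283.4  41.4  57.5] 0.55
[317.68133469 245.51322352] [317.70118201 229.7175404 ]
```

View pics/w1.png

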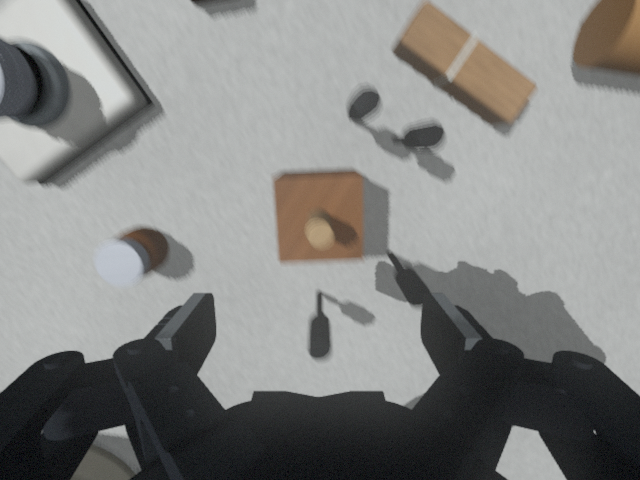

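The wrist picture shows the block top spanning (275,172) to (363,261), with the handle at (320,232). The dummies are at (320,335), (410,285), (420,137) and (363,105). I'm resolving the small disagreement between cameras using the block's top corners.

```bash
python3 - <<'E'
from h import *
C={c:optics.get_calibration(c) for c in("scene","side","wrist")}
K={"scene":[(191,250),(232.5,229),(265,250),(224,274)],"side":[(378.2,225.3),(369.2,200.3),(328.4,203.3),(336.2,228.3)],"wrist":[(275,174),(360,172),(363,258),(280,261)]}
for c in K:
    P=np.array([atz(C[c],u,.085) for u in K[c]]);print(c,np.round(P[:,:2],4).tolist(),np.round(P.mean(0),4))
H={"scene":(225.4,236.2),"side":(353.8,202),"wrist":(321.5,231.5)}
for c in H: print(c,np.round(atz(C[c],H[c],.11),4), np.round(C[c]["cx"]),np.round(C[c]["cy"]))
print(tri([ray(C[c],H[c]) for c in H]))
E
```

```text
scene [[0.5128, -0.1869], [0.4831, -0.1225], [0.5462, -0.0889], [0.5774, -0.1522]] [ 0.5299 -0.1376  0.085 ]
side [[0.4796, -0.1249], [0.5113, -0.188], [0.5778, -0.1544], [0.5443, -0.0933]] [ 0.5283 -0.1402  0.085 ]
wrist [[0.55, -0.0878], [0.5814, -0.1506], [0.516, -0.187], [0.4822, -0.1218]] [ 0.5324 -0.1368  0.085 ]
scene [ 0.5299 -0.1387  0.11  ] 321.0 233.0
side [ 0.5287 -0.1411  0.11  ] 322.0 249.0
wrist [ 0.5275 -0.1407  0.11  ] 318.0 241.0
[ 0.52841833 -0.13984596  0.11018136]
```

servo_tool:
  increments:
    - [0.4, 0.3, 1.0, 0, 0, 0, -1]
    - [0, 0, 4.0, 0, 0, 0, -1]
    - [0, 0, 4.0, 0, 0, 0, -1]
    - [0, 0, 3.0, 0, 0, 0, -1]
    - [0, 0, 1.8, 0, 0, 0, -0.6]
  squeeze: 50

```text
clock: 2.9
position: [0.5256, -0.142, 0.0981]
ee_rot: [-0.001, 0.977, 0.215, -0.002]
contact_force: [0.5, 0.4, 0.5]
width: 0.0734
gripper_force: 0.0
```

servo_tool:
  increments:
    - [0, 0, 0, 0, 0, 0, 1]
    - [0, 0, 0, 0, 0, 0, 1]
    - [0, 0, 0, 0, 0, 0, 1]
    - [0, 0, 0, 0, 0, 0, 1]
    - [0, 0, 0, 0, 0, 0, 1]

```text
clock: 3.4
position: [0.529, -0.1416, 0.1028]
ee_rot: [0.001, 0.976, 0.217, 0.001]
contact_force: [0.0, -0.8, 5.0]
width: 0.0179
gripper_force: 48.7
```

servo_tool:
  increments:
    - [0, 0, -1.5, 0, 0, 0, 1]
    - [0, 0, -2.5, 0, 0, 0, 1]
    - [0, 0, -3.0, 0, 0, 0, 1]
    - [0, 0, -3.0, 0, 0, 0, 1]
    - [0, 0, -2.0, 0, 0, 0, 1]

```text
clock: 3.9
position: [0.5289, -0.1409, 0.224]
ee_rot: [0.001, 0.976, 0.217, 0.002]
contact_force: [1.0, -0.2, -0.3]
width: 0.0173
gripper_force: 48.8
```

servo_tool:
  increments:
    - [0.3, -1.7, 0, 0, 0, 0, 1]
    - [0.5, -3.0, 0, 0, 0, 0, 1]
    - [0.6, -3.2, 0, 0, 0, 0, 1]
    - [0.6, -3.2, 0, 0, 0, 0, 1]
    - [0.6, -3.2, 0, 0, 0, 0, 1]

```text
clock: 4.4
position: [0.4891, 0.0022, 0.2199]
ee_rot: [-0.001, 0.976, 0.217, -0.001]
contact_force: [0.2, -0.4, -0.3]
width: 0.0174
gripper_force: 48.8
```

servo_tool:
  increments:
    - [0.6, -3.2, 0, 0, 0, 0, 1]
    - [0.6, -3.2, 0, 0, 0, 0, 1]
    - [0.5, -3.0, 0, 0, 0, 0, 1]
    - [0.3, -2.0, 0, 0, 0, 0, 1]
    - [0.1, -1.0, 0, 0, 0, 0, 1]

```text
clock: 4.9
position: [0.4553, 0.1233, 0.2201]
ee_rot: [-0.001, 0.976, 0.218, -0.001]
contact_force: [0.4, 0.0, -0.3]
width: 0.0174
gripper_force: 48.9
```

servo_tool:
  increments:
    - [0, 0, 0, 0, 0, 0, 1]
    - [0, 0, 0, 0, 0, 0, 1]
    - [0, 0, 0, 0, 0, 0, 1]
    - [0, 0, 0, 0, 0, 0, 1]
    - [0, 0, 0, 0, 0, 0, 1]

```text
clock: 5.4
position: [0.4581, 0.1203, 0.2212]
ee_rot: [0.0, 0.976, 0.216, -0.0]
contact_force: [-0.8, -0.0, -0.6]
width: 0.0174
gripper_force: 48.9
```

```bash
python3 - <<'E'
from h import *
st()
cal=optics.get_calibration("wrist");im=optics.get_image("wrist")
print(np.round(ray(cal,(0,0))[0],3))
for l,z in(("cup_rim",.102),("collar",.085),("bead0_center",.069),("rod_grip",.22),("rod_tip",.13)):
    for r in finder.tip_of(l,"wrist"):print(l,np.round(r["at"],1),round(r["p"],2),np.round(atz(cal,r["at"],z),4))
u,v=proj(cal,(.521,.1485,.1)).astype(int);print(u,v)
v0=max(v-60,0);u0=max(u-60,0);c=im[v0:v0+120,u0:u0+120,::-1];print(u0,v0)
w=np.hstack([cv2.resize(c,(480,480),interpolation=2),cv2.resize(im[:,:,::-1],(320,480))]);w=np.ascontiguousarray(w);cv2.imwrite("pics/w2.png",w);cv2.imwrite("pics/w2full.png",im[:,:,::-1])
for c in("scene","side"):
    optics.get_image(c)
    for l in("rod_grip","rod_tip"):print(c,l,[(np.round(r["at"],1).tolist(),round(r["p"],2)) for r in finder.tip_of(l,c)])
E
```

```text
clock 5.4
qpos [ 1.1000e-01  1.3460e-01  1.7386e+00 -3.0000e-04  1.2684e+00  1.2453e+00]
position [0.4581 0.1203 0.2212]
ee_rot [ 1.000e-04  9.764e-01  2.160e-01 -0.000e+00]
contact_force [-0.8494 -0.0462 -0.6177]
width 0.0174
gripper_force 48.8526
[0.519 0.148 0.356]
cup_rim [315.1 141.8] 0.76 [0.5217 0.1516 0.102 ]
bead0_center [495.5  18.8] 0.66 [0.6571 0.0682 0.069 ]
bead0_center [326.9 155. ] 0.57 [0.5168 0.1391 0.069 ]
rod_grip [318.6 313.5] 0.95 [0.4558 0.1184 0.22  ]
rod_tip [316.8 249.2] 0.97 [0.4576 0.1205 0.13  ]
rod_tip [545.  339.1] 0.93 [ 0.4659 -0.0614  0.13  ]
rod_tip [608.5 171. ] 0.64 [ 0.5848 -0.0281  0.13  ]
318 144
258 84
scene rod_grip [([246.1, 288.9], 0.97), ([204.8, 299.1], 0.95), ([157.1, 252.2], 0.92), ([383.1, 108.4], 0.8), ([185.2, 212.9], 0.75)]
scene rod_tip [([373.6, 169.6], 0.75), ([256.3, 337.0], 0.73), ([214.1, 346.8], 0.72), ([170.4, 300.6], 0.67)]
side rod_grip [([295.4, 200.0], 0.87), ([409.9, 205.9], 0.87), ([361.7, 264.5], 0.8), ([311.0, 181.9], 0.8), ([300.7, 361.6], 0.3)]
side rod_tip [([301.1, 244.8], 0.79), ([404.7, 249.5], 0.78), ([307.2, 224.6], 0.55), ([353.2, 318.9], 0.52)]
```

View pics/w2.png

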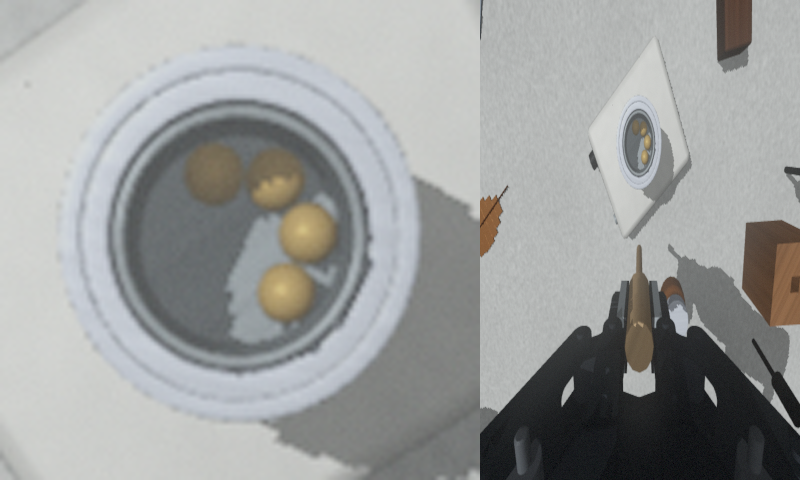

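The picture shows the cup centred at crop (240,235), which is pixel (318,142.7). The beads form an arc at crop (213,174), (275,179), (307,233) and (286,292), so the lower left is free. The rod hangs straight in the gripper.

```bash
python3 - <<'E'
from h import *
C={c:optics.get_calibration(c) for c in("scene","side","wrist")}
R=lambda a:tri([ray(C[c],a[c]) for c in a])
H={"scene":(373.6,169.6),"side":(353.2,318.9),"wrist":(316.8,249.2)}
print("tip",R(H));G={"scene":(383.1,108.4),"side":(361.7,264.5),"wrist":(318.6,313.5)};print("grip",R(G))
for c in H:print(c,np.round(atz(C[c],H[c],.1337),4))
cam=C["wrist"]
print("rim w",atz(cam,(318,142.7),.102),"collar top w",atz(cam,(258+238/4,84+232/4),.1))
for c in("scene","side"):
    im=cv2.imread(f"pics/{c}.png")
    optics.get_image(c)
    for r in finder.silhouettes("collar",c):
        m=r["region"];ys,xs=np.nonzero(m);print(c,np.round(r["box"],1),r["p"],xs.mean(),ys.mean())
print("rim tri",R({"scene":(410.6,199.9),"side":(298.3,337.2),"wrist":(318,142.7)}))
a=cv2.imread("pics/scene.png")[180:250,375:445];b=cv2.imread("pics/side.png")[310:380,265:335]
cv2.imwrite("pics/cup.png",np.hstack([cv2.resize(a,(400,400),interpolation=2),cv2.resize(b,(400,400),interpolation=2)]))
E
```

```text
tip [0.45693743 0.11691801 0.12677703]
grip [0.4568366  0.12052133 0.22819694]
scene [0.4671 0.1081 0.1337]
side [0.4579 0.1212 0.1337]
wrist [0.4583 0.1216 0.1337]
rim w [0.52164471 0.15032531 0.102     ] collar top w [0.52195689 0.15086653 0.1       ]
scene [411.6 208.1  46.   33.9] 0.97 409.0518918918919 213.30702702702703
scene [306.4 215.3  33.3  41.8] 0.74 306.0764388489209 212.5503597122302
side [298.9 346.9  52.6  55.6] 0.8 297.9814177563661 349.89538885065383
rim tri [0.52120891 0.14920528 0.1026055 ]
```

View pics/cup.png

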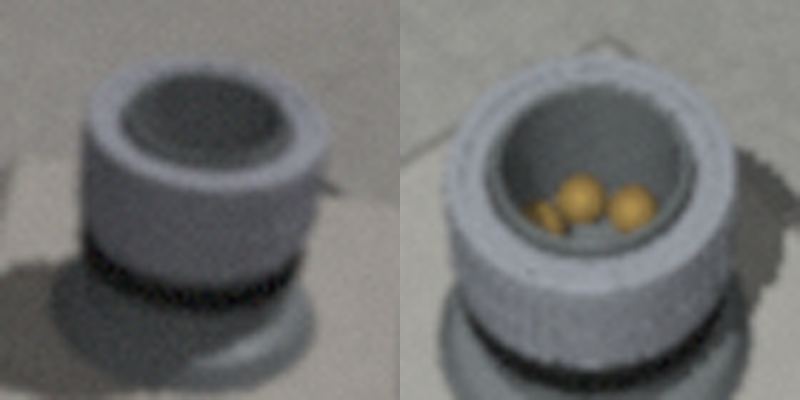

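servo_tool:
  increments:
    - [1.3, -0.2, 0, 0, 0, 0, 1]
    - [2.0, -0.3, 0, 0, 0, 0, 1]
    - [2.0, -0.3, 0, 0, 0, 0, 1]
    - [1.0, -0.2, 0, 0, 0, 0, 1]
    - [0, 0, 0, 0, 0, 0, 1]

```text
clock: 6.7
position: [0.512, 0.1576, 0.2209]
ee_rot: [-0.0, 0.976, 0.217, 0.0]
contact_force: [-0.6, 0.3, 0.1]
width: 0.0177
gripper_force: 48.9
```

servo_tool:
  increments:
    - [0, 0, 0, 0, 0, 0, 1]
    - [0, 0, 0, 0, 0, 0, 1]
    - [0, 0, 0, 0, 0, 0, 1]
    - [0, 0, 0.5, 0, 0, 0, 1]
    - [0, 0, 0.5, 0, 0, 0, 1]

```text
clock: 7.2
position: [0.5104, 0.1565, 0.2112]
ee_rot: [0.0, 0.976, 0.217, 0.0]
contact_force: [-0.3, -0.3, -0.4]
width: 0.0178
gripper_force: 48.9
```

```bash
python3 - <<'E'
from h import *
st()
cal=optics.get_calibration("wrist");im=optics.get_image("wrist");cv2.imwrite("pics/w3.png",im[40:440,120:520,::-1])
for l,z in(("cup_rim",.102),("rod_tip",.124)):
    for r in finder.tip_of(l,"wrist"):print(l,np.round(r["at"],1),round(r["p"],2),np.round(atz(cal,r["at"],z),4))
ims=im[40:440,120:520,::-1]; b=optics.get_image("side")[250:400,230:380,::-1]
cv2.imwrite("pics/w3.png",np.hstack([ims,cv2.resize(b,(400,400),interpolation=2)]))
E
```

```text
clock 7.2
qpos [ 1.6720e-01  2.3180e-01  1.6386e+00 -1.0000e-04  1.2708e+00  1.3015e+00]
position [0.5104 0.1565 0.2112]
ee_rot [1.000e-04 9.763e-01 2.165e-01 2.000e-04]
contact_force [-0.3354 -0.3489 -0.4083]
width 0.0178
gripper_force 48.8543
cup_rim [328.7 232.1] 0.96 [0.5206 0.1521 0.102 ]
rod_tip [319.2 248.5] 0.83 [0.5122 0.1559 0.124 ]
rod_tip [614.  235.5] 0.48 [ 0.6034 -0.0182  0.124 ]
```

View pics/w3.png

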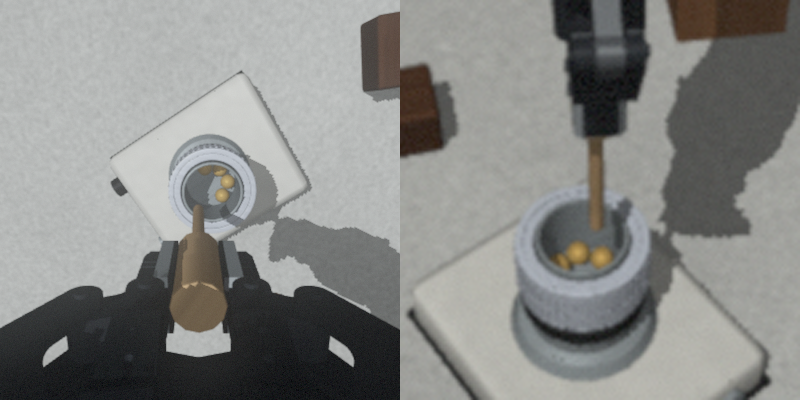

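The tip is over the free lower-left part of the mouth. Next: descend, then sweep.

servo_tool:
  increments:
    - [0, 0, 1.0, 0, 0, 0, 1]
    - [0, 0, 1.4, 0, 0, 0, 1]
    - [0, 0, 1.4, 0, 0, 0, 1]
    - [0, 0, 1.1, 0, 0, 0, 1]
    - [0, 0, 0.6, 0, 0, 0, 1]

```text
clock: 7.9
position: [0.51, 0.1566, 0.1548]
ee_rot: [0.0, 0.976, 0.217, -0.001]
contact_force: [0.1, 1.1, 0.5]
width: 0.0176
gripper_force: 48.9
```

servo_tool:
  increments:
    - [-0.27, 0.22, 0, 0, 0, 0, 1]
    - [-0.2, 0.29, 0, 0, 0, 0, 1]
    - [-0.11, 0.33, 0, 0, 0, 0, 1]
    - [-0.01, 0.35, 0, 0, 0, 0, 1]
    - [0.08, 0.34, 0, 0, 0, 0, 1]

```text
clock: 8.4
position: [0.5124, 0.1416, 0.1568]
ee_rot: [-0.001, 0.976, 0.216, 0.0]
contact_force: [-2.5, 5.3, 0.3]
width: 0.0175
gripper_force: 49.2
```

servo_tool:
  increments:
    - [0.2, 0.27, 0, 0, 0, 0, 1]
    - [0.25, 0.24, 0, 0, 0, 0, 1]
    - [0.3, 0.16, 0, 0, 0, 0, 1]
    - [0.34, 0.07, 0, 0, 0, 0, 1]
    - [0.35, -0.02, 0, 0, 0, 0, 1]

```text
clock: 8.9
position: [0.5265, 0.1429, 0.1563]
ee_rot: [-0.003, 0.976, 0.216, -0.002]
contact_force: [-6.0, 5.8, 2.0]
width: 0.0177
gripper_force: 50.2
```

```bash
python3 - <<'E'
from h import *
st()
cal=optics.get_calibration("wrist");im=optics.get_image("wrist")
a=im[180:300,260:380,::-1]; b=optics.get_image("side")[300:390,255:345,::-1]
cv2.imwrite("pics/w4.png",np.hstack([cv2.resize(x,(400,400),interpolation=2) for x in(a,b)]))
E
```

```text
clock 8.9
qpos [0.1333 0.2939 1.6966 0.0068 1.1554 1.2661]
position [0.5265 0.1429 0.1563]
ee_rot [-0.0033  0.9764  0.2159 -0.0019]
contact_force [-6.0188  5.8175  2.0184]
width 0.0177
gripper_force 50.2406
```

View pics/w4.png

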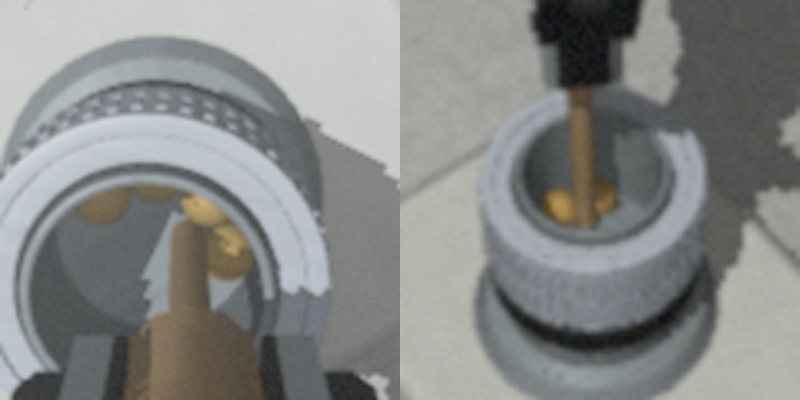

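The rod tip is at crop (188,230). Bead3 at (230,245) lies outside it and the other beads are at (205,205), (150,190) and (105,205). The rod ran too close to the axis and pressed bead3 outward against the wall. I'm backing off and sweeping again nearer the wall.

servo_tool:
  increments:
    - [0, -0.6, 0, 0, 0, 0, 1]
    - [-0.8, -0.2, 0, 0, 0, 0, 1]
    - [-0.8, 0, 0, 0, 0, 0, 1]
    - [0, 0, 0, 0, 0, 0, 1]
    - [0.14, 0.41, 0, 0, 0, 0, 1]

```text
clock: 9.5
position: [0.5136, 0.1372, 0.1565]
ee_rot: [0.0, 0.976, 0.217, 0.0]
contact_force: [-0.3, -0.2, -0.3]
width: 0.0177
gripper_force: 48.9
```

servo_tool:
  increments:
    - [0.26, 0.35, 0, 0, 0, 0, 1]
    - [0.36, 0.25, 0, 0, 0, 0, 1]
    - [0.42, 0.13, 0, 0, 0, 0, 1]
    - [0.44, 0, 0, 0, 0, 0, 1]
    - [0.41, -0.14, 0, 0, 0, 0, 1]

```text
clock: 10.0
position: [0.5341, 0.1403, 0.1562]
ee_rot: [0.0, 0.976, 0.217, 0.0]
contact_force: [-0.4, -0.4, -1.1]
width: 0.0178
gripper_force: 48.9
```

```bash
python3 - <<'E'
from h import *
st()
cal=optics.get_calibration("wrist");im=optics.get_image("wrist")
a=im[180:300,260:380,::-1]; b=optics.get_image("side")[300:390,255:345,::-1]
cv2.imwrite("pics/w5.png",np.hstack([cv2.resize(x,(400,400),interpolation=2) for x in(a,b)]))
E
```

```text
clock 10.0
qpos [ 1.3100e-01  3.0140e-01  1.6853e+00 -3.0000e-04  1.1543e+00  1.2654e+00]
position [0.5341 0.1403 0.1562]
ee_rot [2.000e-04 9.763e-01 2.165e-01 2.000e-04]
contact_force [-0.3942 -0.3559 -1.07  ]
width 0.0178
gripper_force 48.8672
```

View pics/w5.png

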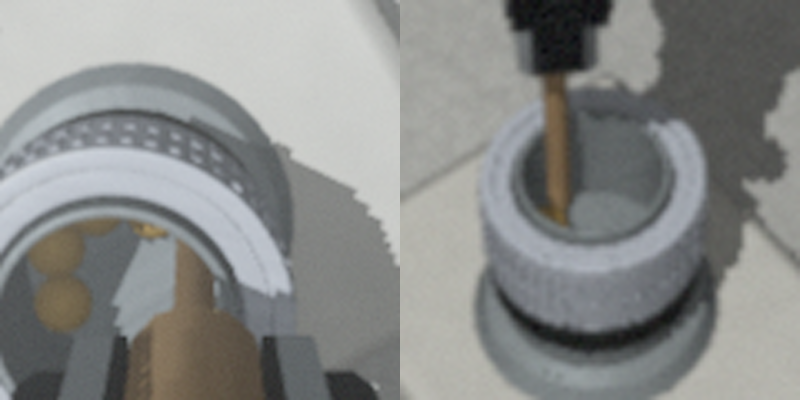

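The beads have moved well round: they are now at crop (62,302), (55,255), (95,222) and (150,228), with the rod behind them. Stirring is done, so I'm lifting out and returning the rod to its block.

servo_tool:
  increments:
    - [0, -0.3, -0.5, 0, 0, 0, 1]
    - [0, 0, -1.5, 0, 0, 0, 1]
    - [0, 0, -2.0, 0, 0, 0, 1]
    - [0, 0, -2.0, 0, 0, 0, 1]
    - [0, 0, -1.0, 0, 0, 0, 1]

```text
clock: 10.6
position: [0.5328, 0.1434, 0.2285]
ee_rot: [0.0, 0.976, 0.217, 0.002]
contact_force: [0.0, 0.4, 0.0]
width: 0.0173
gripper_force: 48.9
```

servo_tool:
  increments:
    - [-0.5, 1.1, 0, 0, 0, 0, 1]
    - [-1.2, 2.4, 0, 0, 0, 0, 1]
    - [-1.7, 3.5, 0, 0, 0, 0, 1]
    - [-1.7, 3.5, 0, 0, 0, 0, 1]
    - [-1.7, 3.5, 0, 0, 0, 0, 1]

```text
clock: 11.1
position: [0.5285, -0.0145, 0.2252]
ee_rot: [-0.0, 0.976, 0.217, -0.001]
contact_force: [-0.5, 0.1, -0.0]
width: 0.0173
gripper_force: 48.9
```

servo_tool:
  increments:
    - [-1.7, 3.5, 0, 0, 0, 0, 1]
    - [-1.7, 3.5, 0, 0, 0, 0, 1]
    - [-1.3, 2.8, 0, 0, 0, 0, 1]
    - [-0.7, 1.4, 0, 0, 0, 0, 1]
    - [-0.17, 0.37, 0, 0, 0, 0, 1]

```text
clock: 11.6
position: [0.5274, -0.1426, 0.2254]
ee_rot: [-0.0, 0.977, 0.215, -0.001]
contact_force: [0.5, -0.3, -0.2]
width: 0.0178
gripper_force: 48.9
```

servo_tool:
  increments:
    - [0, 0, 0, 0, 0, 0, 1]
    - [0, 0, 0, 0, 0, 0, 1]
    - [0, 0, 0, 0, 0, 0, 1]
    - [0, 0, 0, 0, 0, 0, 1]
    - [0, 0, 0, 0, 0, 0, 1]

```text
clock: 12.1
position: [0.5282, -0.1402, 0.2264]
ee_rot: [0.0, 0.976, 0.217, 0.0]
contact_force: [0.6, -0.9, -0.8]
width: 0.0177
gripper_force: 48.9
```

```bash
python3 - <<'E'
from h import *
st()
C={}
for c in("wrist","scene","side"):
    C[c]=optics.get_calibration(c);optics.get_image(c)
    for r in finder.tip_of("rod_tip",c):print(c,np.round(r["at"],1),round(r["p"],2),np.round(atz(C[c],r["at"],.139),4))
E
```

```text
clock 12.1
qpos [-0.3869  0.2407  1.587   0.      1.3137  0.7459]
position [ 0.5282 -0.1402  0.2264]
ee_rot [0.000e+00 9.761e-01 2.173e-01 1.000e-04]
contact_force [ 0.5987 -0.8571 -0.7564]
width 0.0177
gripper_force 48.899
wrist [349.  125.8] 0.97 [ 0.6088 -0.1241  0.139 ]
wrist [393.3 147.4] 0.87 [ 0.609  -0.1548  0.139 ]
wrist [317.9 248.9] 0.77 [ 0.5293 -0.1402  0.139 ]
wrist [390.7 259.2] 0.58 [ 0.5437 -0.1881  0.139 ]
scene [214.9 348.6] 0.87 [ 0.7448 -0.1851  0.139 ]
scene [256.9 336.7] 0.84 [ 0.7434 -0.1423  0.139 ]
scene [169.5 300.2] 0.83 [ 0.6619 -0.2209  0.139 ]
scene [222.  219.9] 0.62 [ 0.5315 -0.1402  0.139 ]
side [300.7 244.6] 0.93 [0.5649 0.0201 0.139 ]
side [403.2 246.4] 0.91 [ 0.4247 -0.026   0.139 ]
side [356.  186.7] 0.76 [ 0.5281 -0.1453  0.139 ]
side [307.9 225.5] 0.62 [ 0.5696 -0.0236  0.139 ]
```

servo_tool:
  increments:
    - [0, 0, 1.5, 0, 0, 0, 1]
    - [0, 0, 2.0, 0, 0, 0, 1]
    - [0, 0, 1.5, 0, 0, 0, 1]
    - [0, 0, 1.0, 0, 0, 0, 1]
    - [0, 0, 0.5, 0, 0, 0, 1]

```text
clock: 12.9
position: [0.5278, -0.141, 0.1604]
ee_rot: [-0.0, 0.976, 0.217, -0.001]
contact_force: [-0.2, -0.4, -0.6]
width: 0.0177
gripper_force: 48.9
```

Force is nil with the tip below the hole mouth, so the dowel is in the hole.

servo_tool:
  increments:
    - [0, 0, 1.5, 0, 0, 0, 1]
    - [0, 0, 1.5, 0, 0, 0, 1]
    - [0, 0, 1.3, 0, 0, 0, 1]
    - [0, 0, 0.8, 0, 0, 0, 1]
    - [0, 0, 0.4, 0, 0, 0, 1]

```text
clock: 13.4
position: [0.5282, -0.1411, 0.106]
ee_rot: [-0.0, 0.976, 0.217, -0.0]
contact_force: [-0.2, 0.1, -0.9]
width: 0.0174
gripper_force: 48.9
```

servo_tool:
  increments:
    - [0, 0, 0.2, 0, 0, 0, 1]
    - [0, 0, 0.1, 0, 0, 0, 1]
    - [0, 0, 0, 0, 0, 0, 1]
    - [0, 0, 0, 0, 0, 0, 1]
    - [0, 0, 0, 0, 0, 0, 1]

```text
clock: 13.9
position: [0.5283, -0.1411, 0.1037]
ee_rot: [0.0, 0.976, 0.217, 0.0]
contact_force: [0.1, 0.5, -0.6]
width: 0.0177
gripper_force: 48.9
```

servo_tool:
  increments:
    - [0, 0, 0.1, 0, 0, 0, 1]
    - [0, 0, 0, 0, 0, 0, 0.2]
    - [0, 0, 0, 0, 0, 0, -1]
    - [0, 0, 0, 0, 0, 0, -1]
    - [0, 0, 0, 0, 0, 0, -1]

```text
clock: 14.4
position: [0.5281, -0.1411, 0.1023]
ee_rot: [0.0, 0.976, 0.217, -0.0]
contact_force: [0.8, -0.5, 0.5]
width: 0.0749
gripper_force: 0.0
```

servo_tool:
  increments:
    - [0, 0, 0, 0, 0, 0, -1]
    - [0, 0, -1.5, 0, 0, 0, -1]
    - [0, 0, -3.5, 0, 0, 0, -1]
    - [0, 0, -4.5, 0, 0, 0, -1]
    - [0, 0, -3.0, 0, 0, 0, -1]

```text
clock: 14.9
position: [0.5289, -0.1413, 0.2301]
ee_rot: [0.001, 0.976, 0.217, 0.001]
contact_force: [0.7, -0.8, 0.5]
width: 0.0852
gripper_force: 0.0
```

```bash
python3 - <<'E'
from h import *
st()
C={};P=[]
for c in("wrist","scene","side"):
    C[c]=optics.get_calibration(c);im=optics.get_image(c)
    for r in finder.tip_of("rod_grip",c):
        p=atz(C[c],r["at"],.11)
        if np.hypot(*(p[:2]-[.529,-.139]))<.03:print(c,np.round(r["at"],1),round(r["p"],2),np.round(p,4));P.append(ray(C[c],r["at"]))
print(tri(P))
E
```

```text
clock 14.9
qpos [-0.3882  0.2383  1.5811 -0.      1.3191  0.7458]
position [ 0.5289 -0.1413  0.2301]
ee_rot [9.000e-04 9.762e-01 2.167e-01 1.300e-03]
contact_force [ 0.7102 -0.8292  0.52  ]
width 0.0852
gripper_force 0.0
wrist [316.4 234.2] 0.91 [ 0.5317 -0.1395  0.11  ]
scene [225.8 238.2] 0.73 [ 0.5345 -0.139   0.11  ]
side [355.6 200.5] 0.57 [ 0.527  -0.1463  0.11  ]
[ 0.52979395 -0.14053134  0.10976886]
```

The rod is seated, with its handle centre at z = 0.110. Moving to the collar.

servo_tool:
  increments:
    - [0.8, -1.9, 0, 0, 0, 0, -1]
    - [1.5, -3.4, 0, 0, 0, 0, -1]
    - [1.7, -3.9, 0, 0, 0, 0, -1]
    - [1.7, -3.9, 0, 0, 0, 0, -1]
    - [1.7, -3.9, 0, 0, 0, 0, -1]

```text
clock: 15.7
position: [0.5221, 0.0458, 0.2254]
ee_rot: [-0.0, 0.976, 0.216, -0.002]
contact_force: [0.7, -0.3, 0.0]
width: 0.085
gripper_force: 0.0
```

servo_tool:
  increments:
    - [1.7, -3.9, 0, 0, 0, 0, -1]
    - [1.4, -3.2, 0, 0, 0, 0, -1]
    - [0.9, -1.9, 0, 0, 0, 0, -1]
    - [0.3, -0.6, 0, 0, 0, 0, -1]
    - [0, 0, 0, 0, 0, -8.5, -1]

```text
clock: 16.2
position: [0.5209, 0.15, 0.2258]
ee_rot: [0.0, 0.957, 0.291, -0.001]
contact_force: [-0.3, -0.2, -0.4]
width: 0.0855
gripper_force: 0.0
```

servo_tool:
  increments:
    - [0, 0, 0, 0, 0, -8.5, -1]
    - [0, 0, 0, 0, 0, -8.5, -1]
    - [0, 0, 0, 0, 0, -8.5, -1]
    - [0, 0, 0, 0, 0, -8.5, -1]
    - [0, 0, 0, 0, 0, -8.5, -1]

```text
clock: 16.7
position: [0.5212, 0.1482, 0.226]
ee_rot: [-0.0, 0.786, 0.618, -0.001]
contact_force: [-0.6, -0.6, 1.6]
width: 0.0852
gripper_force: 0.0
```

servo_tool:
  increments:
    - [0, 0, 0, 0, 0, -8.5, -1]
    - [0, 0, 0, 0, 0, 0, -1]
    - [0, 0, 0, 0, 0, 0, -1]
    - [0, 0, 0, 0, 0, 0, -1]
    - [0, 0, 0, 0, 0, 0, -1]

```text
clock: 17.2
position: [0.5216, 0.1493, 0.2271]
ee_rot: [0.0, 0.741, 0.672, -0.0]
contact_force: [0.6, 0.8, 0.2]
width: 0.0853
gripper_force: 0.0
```

```bash
python3 - <<'E'
from h import *
st();s=manip.get_state()
cal=optics.get_calibration("wrist");im=optics.get_image("wrist")
for r in finder.tip_of("cup_rim","wrist"):print(np.round(r["at"],1),round(r["p"],2),np.round(atz(cal,r["at"],.102),4))
for r in finder.tip_of("collar","wrist"):print("col",np.round(r["at"],1),round(r["p"],2),np.round(atz(cal,r["at"],.085),4))
u,v=proj(cal,(.5217,.1495,.1));u,v=int(u),int(v);a=im[v-60:v+60,u-60:u+60,::-1];print(u,v,a.shape)
cv2.imwrite("pics/w6.png",cv2.resize(a,(600,600),interpolation=2))
from scipy.spatial.transform import Rotation as Ro
q=s["ee_rot"];print(Ro.from_quat([q[1],q[2],q[3],q[0]]).as_matrix().round(3))
E
```

```text
clock 17.2
qpos [ 1.5060e-01  2.3460e-01  1.5937e+00 -2.0000e-04  1.3136e+00  2.4760e-01]
position [0.5216 0.1493 0.2271]
ee_rot [ 0.000e+00  7.405e-01  6.720e-01 -2.000e-04]
contact_force [0.5586 0.7765 0.2265]
width 0.0853
gripper_force 0.0
[313.6 232.8] 0.79 [0.5191 0.1518 0.102 ]
317 234 (120, 120, 3)
[[ 0.097  0.995 -0.   ]
 [ 0.995 -0.097 -0.   ]
 [-0.    -0.    -1.   ]]
```

View pics/w6.png

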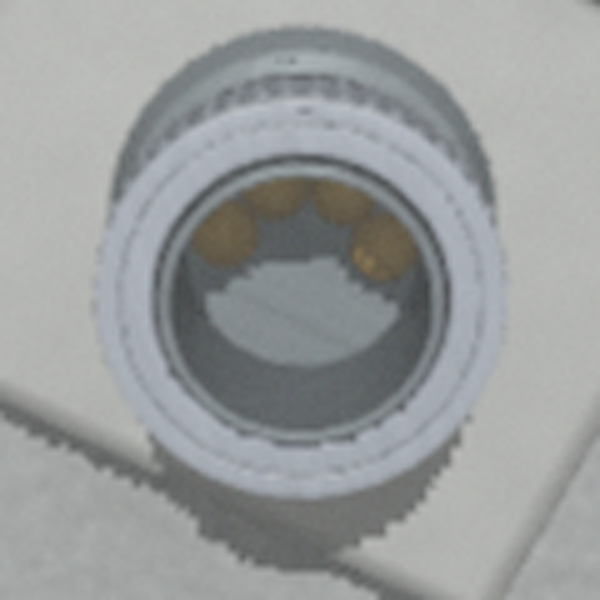

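The mouth centre shows at crop (302,298), exactly as predicted for (0.5217, 0.1495), and all four beads are in the cup. Descending straight and gripping.

servo_tool:
  increments:
    - [0, 0, 2.0, 0, 0, 0, -1]
    - [0, 0, 3.5, 0, 0, 0, -1]
    - [0, 0, 3.5, 0, 0, 0, -1]
    - [0, 0, 2.5, 0, 0, 0, -1]
    - [0, 0, 1.5, 0, 0, 0, -1]
  squeeze: 30

```text
clock: 17.85
position: [0.5202, 0.1493, 0.0951]
ee_rot: [-0.001, 0.74, 0.672, -0.001]
contact_force: [-0.6, -0.6, 0.3]
width: 0.0853
gripper_force: 0.0
```

servo_tool:
  increments:
    - [0, 0, 1.5, 0, 0, 0, -1]
    - [0, 0, 1.0, 0, 0, 0, -1]
    - [0, 0, 0.6, 0, 0, 0, -1]
    - [0, 0, 0, 0, 0, 0, -1]
    - [0, 0, 0, 0, 0, 0, -1]

```text
clock: 18.35
position: [0.5221, 0.1495, 0.0668]
ee_rot: [0.0, 0.74, 0.673, 0.0]
contact_force: [0.0, 0.0, 0.2]
width: 0.0855
gripper_force: 0.0
```

servo_tool:
  increments:
    - [0, 0, 0, 0, 0, 0, 0]
    - [0, 0, 0, 0, 0, 0, 1]
    - [0, 0, 0, 0, 0, 0, 1]
    - [0, 0, 0, 0, 0, 0, 1]
    - [0, 0, 0, 0, 0, 0, 1]

```text
clock: 18.85
position: [0.5218, 0.1496, 0.0671]
ee_rot: [0.0, 0.74, 0.673, 0.0]
contact_force: [-1.9, 0.4, 6.1]
width: 0.0645
gripper_force: 32.7
```

Gripped, with a 6 N push held. I'm turning clockwise (+rz) in 5° steps. A drop in force will show the sinking.

servo_tool:
  increments:
    - [0, 0, 0, 0, 0, 5, 1]
    - [0, 0, 0, 0, 0, 0, 1]
    - [0, 0, 0, 0, 0, 5, 1]
    - [0, 0, 0, 0, 0, 0, 1]
    - [0, 0, 0, 0, 0, 0, 1]

```text
clock: 19.35
position: [0.5218, 0.1494, 0.0671]
ee_rot: [0.0, 0.796, 0.605, 0.0]
contact_force: [-2.1, -1.0, 6.6]
width: 0.0645
gripper_force: 32.7
```

servo_tool:
  increments:
    - [0, 0, 0, 0, 0, 5, 1]
    - [0, 0, 0, 0, 0, 0, 1]
    - [0, 0, 0, 0, 0, 0, 1]
    - [0, 0, 0, 0, 0, 0, 1]
    - [0, 0, 0, 0, 0, 0, 1]

```text
clock: 19.85
position: [0.5217, 0.1494, 0.0671]
ee_rot: [0.0, 0.822, 0.57, 0.0]
contact_force: [-2.1, -0.6, 6.2]
width: 0.0646
gripper_force: 32.7
```

servo_tool:
  increments:
    - [0, 0, 0, 0, 0, 5, 1]
    - [0, 0, 0, 0, 0, 0, 1]
    - [0, 0, 0, 0, 0, 0, 1]
    - [0, 0, 0, 0, 0, 0, 1]
    - [0, 0, 0, 0, 0, 0, 1]

```text
clock: 20.35
position: [0.5217, 0.1494, 0.0671]
ee_rot: [0.0, 0.846, 0.534, 0.0]
contact_force: [-2.6, 0.1, 6.5]
width: 0.0649
gripper_force: 32.7
```

servo_tool:
  increments:
    - [0, 0, 0, 0, 0, 5, 1]
    - [0, 0, 0, 0, 0, 0, 1]
    - [0, 0, 0, 0, 0, 0, 1]
    - [0, 0, 0, 0, 0, 0, 1]
    - [0, 0, 0, 0, 0, 0, 1]

```text
clock: 20.85
position: [0.5215, 0.1495, 0.0668]
ee_rot: [-0.0, 0.868, 0.497, 0.0]
contact_force: [-1.4, 0.3, 6.5]
width: 0.0646
gripper_force: 32.7
```

servo_tool:
  increments:
    - [0, 0, 0, 0, 0, 5, 1]
    - [0, 0, 0, 0, 0, 0, 1]
    - [0, 0, 0, 0, 0, 0, 1]
    - [0, 0, 0, 0, 0, 0, 1]
    - [0, 0, 0, 0, 0, 0, 1]

```text
clock: 21.35
position: [0.5215, 0.1495, 0.0661]
ee_rot: [-0.0, 0.889, 0.458, -0.0]
contact_force: [-1.3, 0.8, 0.1]
width: 0.0645
gripper_force: 33.3
```

servo_tool:
  increments:
    - [0, 0, 0, 0, 0, 5, 1]
    - [0, 0, 0, 0, 0, 0, 1]
    - [0, 0, 0, 0, 0, 0, 1]
    - [0, 0, 0, 0, 0, 0, 1]
    - [0, 0, 0, 0, 0, 0, 1]

```text
clock: 21.85
position: [0.5214, 0.1494, 0.0662]
ee_rot: [-0.0, 0.908, 0.419, -0.0]
contact_force: [-0.4, 0.0, -1.8]
width: 0.0644
gripper_force: 33.5
```

The force fell from 6.5 N to zero after 30°, so the keyways are over the pins. Pushing down now.

servo_tool:
  increments:
    - [0, 0, 0.1, 0, 0, 0, 1]
    - [0, 0, 0.1, 0, 0, 0, 1]
    - [0, 0, 0.1, 0, 0, 0, 1]
    - [0, 0, 0.1, 0, 0, 0, 1]
    - [0, 0, 0, 0, 0, 0, 1]

```text
clock: 22.35
position: [0.5215, 0.1497, 0.0622]
ee_rot: [-0.0, 0.908, 0.419, -0.0]
contact_force: [-2.6, 2.7, 0.7]
width: 0.0643
gripper_force: 33.9
```

servo_tool:
  increments:
    - [0, 0, 0.1, 0, 0, 0, 1]
    - [0, 0, 0.1, 0, 0, 0, 1]
    - [0, 0, 0.1, 0, 0, 0, 1]
    - [0, 0, 0.1, 0, 0, 0, 1]
    - [0, 0, 0, 0, 0, 0, 1]

```text
clock: 22.85
position: [0.5215, 0.1497, 0.0583]
ee_rot: [-0.0, 0.908, 0.419, -0.0]
contact_force: [-3.2, 3.6, 3.7]
width: 0.0648
gripper_force: 34.1
```

servo_tool:
  increments:
    - [0, 0, 0.1, 0, 0, 0, 1]
    - [0, 0, 0.1, 0, 0, 0, 1]
    - [0, 0, 0, 0, 0, 0, 1]
    - [0, 0, 0, 0, 0, 0, 1]
    - [0, 0, 0, 0, 0, 0, 1]

```text
clock: 23.35
position: [0.5216, 0.1497, 0.0574]
ee_rot: [-0.0, 0.908, 0.419, 0.0]
contact_force: [-4.7, 2.6, 10.4]
width: 0.0647
gripper_force: 34.8
```

servo_tool:
  increments:
    - [0, 0, 0.1, 0, 0, 0, 1]
    - [0, 0, 0, 0, 0, 0, 1]
    - [0, 0, 0, 0, 0, 0, 1]
    - [0, 0, 0, 0, 0, 0, 1]
    - [0, 0, 0, 0, 0, 0, 1]

```text
clock: 23.85
position: [0.5216, 0.1497, 0.0574]
ee_rot: [-0.0, 0.908, 0.419, 0.0]
contact_force: [-5.5, 2.2, 17.5]
width: 0.0647
gripper_force: 35.4
```

```bash
python3 - <<'E'
from h import *
st()
C={c:optics.get_calibration(c) for c in("scene","side")};A={}
for c in C:
    optics.get_image(c)
    for l,z in(("rod_grip",.11),("collar",.075),("jar",0),("offcut",0),("parcel",0)):
        for r in finder.tip_of(l,c):
            if r["p"]>.5: print(c,l,np.round(r["at"],1),round(r["p"],2),np.round(atz(C[c],r["at"],z),3))
E
```

```text
clock 23.85
qpos [1.510e-01 3.927e-01 1.834e+00 4.000e-04 9.140e-01 8.573e-01]
position [0.5216 0.1497 0.0574]
ee_rot [-0.000e+00  9.081e-01  4.188e-01  5.000e-04]
contact_force [-5.5272  2.2256 17.4787]
width 0.0647
gripper_force 35.396
scene rod_grip [224.7 236.5] 0.79 [ 0.53 -0.14  0.11]
scene rod_grip [205.6 299.2] 0.74 [ 0.643 -0.183  0.11 ]
scene rod_grip [155.9 252.6] 0.71 [ 0.535 -0.231  0.11 ]
scene rod_grip [187.3 214.7] 0.71 [ 0.462 -0.182  0.11 ]
scene rod_grip [243.1 290.9] 0.69 [ 0.643 -0.138  0.11 ]
scene rod_grip [302.7 226.8] 0.53 [ 0.544 -0.032  0.11 ]
scene collar [410.5 212.7] 0.88 [0.518 0.153 0.075]
scene jar [304.6 227. ] 0.76 [0.404 0.012 0.   ]
scene offcut [391.8 336.7] 0.92 [0.682 0.05  0.   ]
scene parcel [208.9 402.8] 0.73 [ 0.705 -0.203  0.   ]
side rod_grip [355.6 199.6] 0.88 [ 0.528 -0.149  0.11 ]
side rod_grip [410.7 203.5] 0.59 [ 0.436 -0.17   0.11 ]
side rod_grip [376.6 180.5] 0.53 [ 0.507 -0.217  0.11 ]
side collar [298.2 352.9] 0.9 [0.52  0.153 0.075]
side jar [402.7 332. ] 0.93 [0.398 0.015 0.   ]
side offcut [226.1 300. ] 0.71 [0.688 0.047 0.   ]
```

The hard stop came 9.7 mm down, after the spring's 0.7 to 4 N rise, so the collar is home. Handing in.

```bash
python3 -c "
from rig import manip
print(manip.sign_off())"
```

```text
the job is handed in; nothing more can be done
None
```

The beads are stirred, the rod is back in its block, and the collar dropped over the pins after about 30° and is held pushed home at about 17 N; I handed it in at about 24 s, and the sign-off returned no verdict.

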